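# Pack the call-out caddy

### The job

Pack the grey call-out caddy on the bench: lay the pocket torch flat in the long trough, put the small roll of tape flat over the post, and stand the smaller card box upright (as it stands now) in the rimmed pocket, each down on the floor of its bay. Leave the look-alikes where they are: the screwdriver, the large roll of tape and the larger, flatter card box.

Things in the scene. Friction and masses are not known exactly. Their poses are not given: they have to be found in the camera images.
- caddy: Low grey sheet-steel carrying tray, fixed to the bench, 164 mm along its x, 276 mm along its y, walls 28 mm high, with a bar handle (18 mm outside the wall at most) at each y end. Origin at the centre of its underside, z up. Its floor, 6 mm thick, carries three light wooden inserts side by side along its y, 88 mm apart, in an order that changes.
- trough_bay: Wooden insert with the long trough, for the torch: a rim round an inner space of 136 mm along x and 56 mm along y, centred on the insert; the rim stands 10 mm above the insert's floor and is open for fingers over the middle 70 mm of both long sides. The insert is 150 mm along its x, 84 mm along its y, and fixed. Its origin is at the centre of its underside, z up; its floor's upper face is 4 mm above the origin.
- post_bay: Wooden insert with a single upright steel post at its centre and no rim, for the small roll: the post is 12 mm across and 17 mm high above the insert's floor. The insert is 150 mm along its x, 84 mm along its y, and fixed. Its origin is at the centre of its underside, z up; its floor's upper face is 4 mm above the origin.
- pocket_bay: Wooden insert with the shorter rimmed pocket, for the small card box: inner space 92 mm along x and 70 mm along y, centred on the insert; the rim stands 10 mm above the insert's floor and has a 30 mm gap in the middle of each side. The insert is 150 mm along its x, 84 mm along its y, and fixed. Its origin is at the centre of its underside, z up; its floor's upper face is 4 mm above the origin.
- torch_mid (a point): Middle (half-way up) of the pocket torch: a black torch lying down, 114 mm long along its y, 33 mm wide along its x and 33 mm high, z up, wider at the lamp end; it weighs about 0.16 kg and does not roll. It lies on the bench, its middle 16.5 mm up; it can be gripped across its x.
- small_roll_mid (a point): Middle (half-way up, on the axis) of the small black roll of tape lying flat: 64 mm outside, hole about 28 mm across, 19 mm high, z up (its axis), about 0.08 kg; it can be gripped across its outside.
- small_carton_mid (a point): Middle (half-way up) of the smaller card box of screws, green, standing upright: 48 mm along its x (45 mm between the faces to grip), 68 mm along its y, 50 mm high (53 with its flap), z up, about 0.42 kg; its middle is 25 mm above its underside.
- screwdriver_mid (a point): Look-alike of the torch, to be left: screwdriver with a black handle, lying along its y, 180 mm long, 28 mm wide, 28 mm high. The point is half-way along and 14 mm up.
- large_roll_mid (a point): Look-alike of the small roll, to be left: wide tan roll of masking tape lying flat, 96 mm outside, 24 mm high; the point is on its axis, half-way up.
- large_carton_mid (a point): Look-alike of the small card box, to be left: larger, flatter orange card box, 88 mm along its x, 60 mm along its y, 41 mm high; the point is at its middle, 19 mm up.
There are look-alikes about, which are no part of the job. What is shaped like the part that bears torch_mid but red is not meant.

How it is judged:
By the outcome, as a careful person would: the job done as asked, in the order asked, and still so for the second after the job is handed in, with the robot touching nothing.
It also fails if it takes over 80 s, if anything falls off the work surface, if the arm or the gripper's body presses on something with over 40 N, if the wrist force passes 120 N, or if a joint passes its speed limit or range.

### The arm

A 6-joint arm with a two-finger parallel gripper is mounted at the origin on a cart in front of the work surface, level with it; the furniture and walls round the work are solid. World frame = base frame: x ahead of the robot, y to its left, z up, the work surface at z = 0. Lengths are in m, angles in degrees, forces in N, time in s.
With the tool pointing down it reaches from about 0.25 to 0.725 m from the base axis. Payload 9.7 kg.
Tool frame: the origin (TCP) lies on the centre line of the jaws, within the pads' length; the fingertips stand bot.nose_length ahead of it and the grasp point (between the pads) lies 11 mm behind it (bot.nose_length is the distance from the TCP to the fingertips, in m); z points along the fingers, y is the line along which they close (so a half turn about z gives the same grasp; the last joint's range is limited). The gripper opens to 85 mm and grips with 20 to 120 N. Pads are 22 mm wide; open, the fingers measure 114 mm over their backs; the gripper's body (76 mm by 85 mm) begins 54 mm behind the grasp point. The pads swing forward as they close: fully open they stand 13 mm farther back than shut.
Start: joints at [65.031, 4.979, 10.078, 95.1, 0, 90], TCP at [0.232, 0.499, 0.239] pointing down, gripper open.
Joint ranges: [-179.16, 179.16], [-48.56, 103.87], [-65.8, 70.77], [-126.05, 130.52], [-82.76, 87.17], [-180, 180]. Speed limits (degrees/s): [127.2, 127.2, 147.25, 180, 180, 180].

### API

Orientations are given as [roll, pitch, yaw] about the fixed x, y, z axes, in that order (R = Rz(yaw) Ry(pitch) Rx(roll)).
In Python, from workcell import bot gives the robot as it stands. The module is installed in compiled form; this text tells all that it offers.
- The arm moves only by the shell command python3 -m inch 'ROWS' [OPENING] [FORCE]. ROWS is JSON, a list of rows, each a list of 4 numbers: the shift along the world's x, y, z in cm, then the turn about the world's z in degrees. A call has exactly 8 rows; each row is the pose to reach, as a shift and turn from the pose commanded when the call began; what a row does not reach only later rows make up. A row lasts 1/8 s, in which the tool goes at most 62.5 mm and 10.7 degrees, less where a joint would pass 70% of its speed; a pose out of reach is approached as far as the arm can. A call with a gripper value outside its range is refused whole. OPENING is the finger opening in cm, from 0 to 8.54, set as the call begins (- or left out, the last holds). The fingers move at their own pace and stop on an object; FORCE is the grip in N (left out, the last holds). Time passes only in rows, so rows that repeat a pose let the fingers close, or fill a call up. It gives the time, the measured TCP pose, the force, the opening and the grip force at its end, in the units of the state.
- bot.get_obs(): the state, without advancing time (a new reading comes with each control period).
- bot.camera(name): name is "scene" or "top" or "wrist"; returns a dict with "img" (420x560x3 uint8, red, green, blue), "fovy" (degrees; the focal length in pixels is half the picture's height over the tangent of half this angle, whatever the lens; pixels are square), "cx", "cy" (the principal point, pixels), "R" (3x3) and "t" (3): a world point X has camera coordinates R X + t; the wrist camera has in their place "mount" (4x4, takes a point from camera to tool coordinates, whose origin is the TCP and whose axes are the flange's). Camera axes: x right, y down, z forward; pixel columns grow to the right and rows downward; lengths in m; the calibration is good to about 2 mm. The wrist camera is an equidistant fisheye: a pixel r from the principal point sees the ray r / f radians off the axis. A picture is of the moment at which its call begins: read the wrist's pose just before it. There is no depth.
- bot.job_done(): hands the job in; it is judged then, once.
Trained networks look in a picture, given as the dict that the camera call returned (one of the last four; its "shot" number tells which), for a name from the list of things; names that differ only in an ending like _2 or _b are one class to them, and where a whole thing is asked for, a point or a joint stands for the part that bears it (a point fixed in the world has none). Each returns a list of dicts, best first, with "score" (0 to 1); they miss things now and then, are a little off and sometimes report something else, mostly with a low value. They report only what shows in the picture. A call takes as long as a camera call. They do not tell look-alikes from the thing itself.
- bot.find_in(thing, picture): "point" ([column, row] in pixels, amid what is visible of it).
- bot.landmark_of(thing, picture): "point" ([column, row] in pixels: a listed point, or the origin of a listed thing).
The state is a dict: "time": time; "q": joint angles; "qd": joint speeds; "joint_efforts": joint torques, N m; "ee_pos": TCP position; "tcp_rot": TCP orientation; "wrist_force": force on the tool from outside, world axes, zero at the start; "torque": the same for the moment, N m; "opening": finger opening in m; "grasp_force": force on a finger pad.
Only numpy, scipy, OpenCV 4.12 (cv2) and the standard library are available. Lean on these libraries where they do the work, as an engineer would, in place of code of your own. Each camera call takes 0.05 s, during which the arm holds its last target. There are 200 camera calls.

## Working session

There is one attempt and no reset: what is moved stays moved. The work goes in short steps, Python scripts to look and compute and a shell command to move; the robot and the scene stay as the last step left them, time stands still between calls to the robot, and variables do not carry over. Pictures are saved under pics/ and viewed, at most 14 in all, crops included, and the job is handed in when it is done.

```bash
mkdir -p pics; cat > h.py <<'E'
import numpy as np, cv2
from workcell import bot
from scipy.spatial.transform import Rotation as Rn
def snap(n,fn=None):
    o=bot.get_obs(); p=bot.camera(n); p['obs']=o
    if fn: cv2.imwrite('pics/'+fn,p['img'][:,:,::-1])
    return p
def pose(p):
    o=p['obs']; T=np.eye(4); T[:3,:3]=Rn.from_euler('xyz',o['tcp_rot'],degrees=True).as_matrix(); T[:3,3]=o['ee_pos']
    return T@np.array(p['mount'])
def ray(p,uv):
    d=np.array(uv,float)-[p['cx'],p['cy']]; f=210/np.tan(np.radians(p['fovy']/2))
    if 'mount' in p:
        r=np.hypot(*d); a=r/f; v=np.array([*(d/max(r,1e-9)*np.sin(a)),np.cos(a)])
        W=pose(p); return W[:3,3],W[:3,:3]@v
    R=np.array(p['R']);t=np.array(p['t']); v=R.T@np.array([*(d/f),1]); return -R.T@t,v/np.linalg.norm(v)
def at(p,uv,z):
    c,v=ray(p,uv); return c+v*(z-c[2])/v[2]
def tri(rs):
    A=np.zeros((3,3));b=np.zeros(3)
    for c,v in rs: M=np.eye(3)-np.outer(v,v);A+=M;b+=M@c
    X=np.linalg.solve(A,b); return X,[np.linalg.norm((np.eye(3)-np.outer(v,v))@(X-c)) for c,v in rs]
def proj(p,X):
    f=210/np.tan(np.radians(p['fovy']/2))
    if 'mount' in p:
        W=np.linalg.inv(pose(p)); q=W[:3,:3]@X+W[:3,3]; r=np.hypot(q[0],q[1]); a=np.arctan2(r,q[2]); d=q[:2]/r*a*f
    else:
        q=np.array(p['R'])@X+np.array(p['t']); d=q[:2]/q[2]*f
    return d+[p['cx'],p['cy']]
THINGS="caddy trough_bay post_bay pocket_bay torch_mid small_roll_mid small_carton_mid screwdriver_mid large_roll_mid large_carton_mid".split()
E
python3 - <<'E'
from h import *
print(bot.nose_length, bot.get_obs())
Z=dict(caddy=0,trough_bay=.006,post_bay=.006,pocket_bay=.006,torch_mid=.0165,small_roll_mid=.0095,small_carton_mid=.025,screwdriver_mid=.014,large_roll_mid=.012,large_carton_mid=.019)
for n in ['top','scene']:
    p=snap(n,n+'0.png'); print(n,p['t'],p['fovy'])
    for k in THINGS:
        print(k,[(np.round(d['point']).astype(int).tolist(),round(d['score'],2),at(p,d['point'],Z[k])[:2].round(3).tolist()) for d in bot.landmark_of(k,p)[:4]])
snap('wrist','wrist0.png')
E
```

```text
0.008 {'time': 0.0, 'q': array([ 6.50315486e+01,  5.00943910e+00,  1.00330275e+01,  9.51006564e+01,
       -1.29291816e-03,  9.00011096e+01]), 'qd': array([-0.072075  , -0.01231763, -0.07659957,  0.03717359, -0.01306531,
       -0.04464434]), 'joint_efforts': array([-1.10361594e-03, -5.20392430e+01,  4.64802933e+01,  1.61680696e-02,
       -7.55858582e-05, -1.37618770e-05]), 'ee_pos': array([0.23207091, 0.49837917, 0.23858624]), 'tcp_rot': array([-1.79922932e+02,  1.29440949e-03,  1.55030441e+02]), 'wrist_force': array([-0.4317083 , -0.30943758,  0.31674009]), 'torque': array([-0.00100126, -0.0016252 ,  0.00433366]), 'grasp_force': 0.0, 'opening': 0.08518671714532751}
top [0.14429107 0.53993521 1.38259903] 44.21347678688622
caddy []
trough_bay [([270, 191], 0.79, [0.611, 0.024])]
post_bay [([240, 199], 0.68, [0.608, 0.115])]
pocket_bay [([292, 182], 0.64, [0.621, -0.045])]
torch_mid [([168, 232], 0.91, [0.56, 0.339])]
small_roll_mid [([251, 261], 0.86, [0.423, 0.126]), ([170, 231], 0.56, [0.563, 0.333]), ([399, 178], 0.27, [0.556, -0.352])]
small_carton_mid [([412, 220], 0.64, [0.426
[... 177 characters left out ...]
ne [-0.4625418   0.2400062   1.14635501] 54.76240994548846
caddy [([300, 213], 0.74, [0.607, 0.022]), ([248, 164], 0.17, [0.568, 0.368])]
trough_bay [([302, 208], 0.61, [0.624, 0.039])]
post_bay [([286, 194], 0.74, [0.609, 0.126])]
pocket_bay [([314, 228], 0.63, [0.61, -0.064])]
torch_mid [([251, 163], 0.74, [0.573, 0.344]), ([271, 144], 0.43, [0.697, 0.425])]
small_roll_mid [([239, 212], 0.75, [0.427, 0.117])]
small_carton_mid [([310, 311], 0.75, [0.433, -0.336])]
screwdriver_mid [([268, 259], 0.65, [0.42, -0.119]), ([301, 210], 0.23, [0.61, 0.023])]
large_roll_mid [([356, 298], 0.94, [0.569, -0.354])]
large_carton_mid [([210, 172], 0.93, [0.414, 0.36]), ([315, 224], 0.62, [0.613, -0.063])]
```

View pics/top0.png

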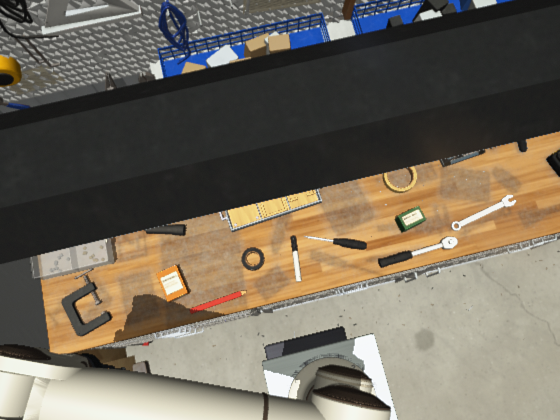

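View pics/scene0.png

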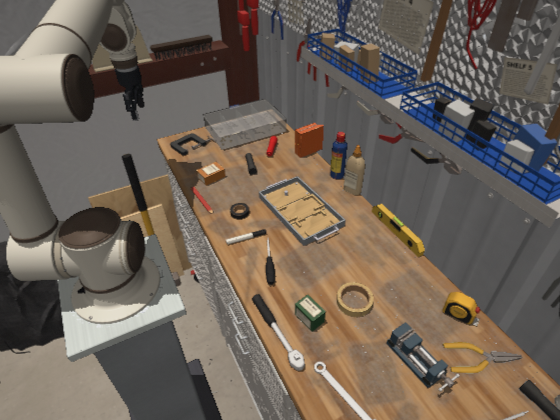

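View pics/wrist0.png

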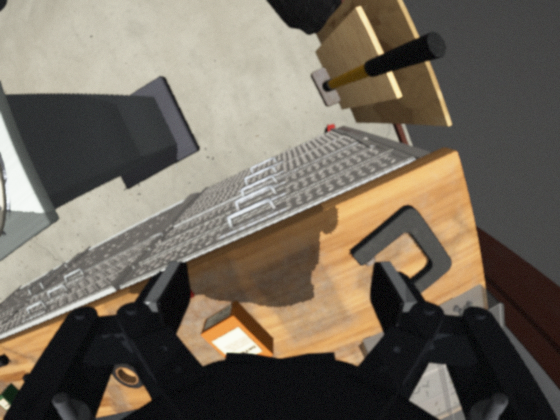

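The top view shows the orange box at (172,282), small black roll (252,258), green box (410,219) and tan roll (400,178). The shelf hides the back of the bench. In the scene view the torch candidates are black (251,163) and red (271,144). The black one fits because red is excluded. The caddy spans (260–345, 178–243). Next I'll confirm this with a crop and get the wrist camera geometry.

```bash
python3 - <<'E'
from h import *
p=snap('scene'); cv2.imwrite('pics/crop1.png',cv2.resize(p['img'][120:250,185:355,::-1],None,fx=4.6,fy=4.6,interpolation=cv2.INTER_CUBIC))
w=snap('wrist'); print(np.array(w['mount']).round(3),w['fovy'],w['cx'],w['cy'])
E
```

```text
[[ 0.001 -0.956 -0.294  0.075]
 [ 1.     0.     0.001 -0.   ]
 [-0.001 -0.294  0.956 -0.134]
 [ 0.     0.     0.     1.   ]] 65.70646984690485 279.81122530281766 206.36339948396125
```

View pics/crop1.png

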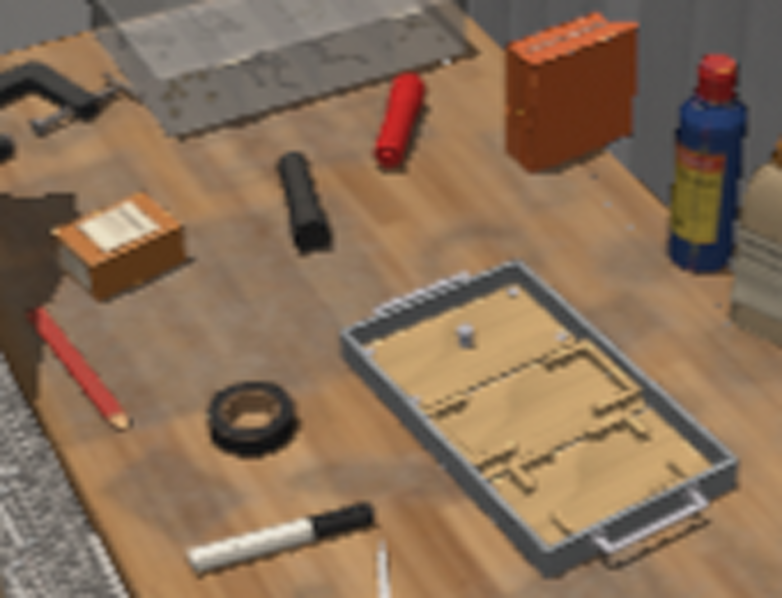

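The crop confirms black torch (303,200), red torch (400,120, not meant) and black small roll (252,415). In the caddy the post bay is at the +y end, the trough in the middle and the pocket at the −y end. I'll move the wrist camera to look over the torch and caddy, and check the shelf height.

```bash
python3 -m inch '[[3,-2,0.5,-10],[7,-4,1,-20],[12,-7,1,-30],[17,-10,1,-40],[21,-13,1,-50],[24,-16,1,-60],[24,-18,1,-65],[24,-18,1,-65]]'
python3 - <<'E'
from h import *
a=snap('top');b=snap('scene')
print('shelf',tri([ray(a,(328,38)),ray(b,(383,97))]),tri([ray(a,(160,72)),ray(b,(308,45))]))
w=snap('wrist','w1.png'); print(w['obs']['ee_pos'],w['obs']['tcp_rot'],w['obs']['q'])
for k in THINGS:
    print(k,[(np.round(d['point']).astype(int).tolist(),round(d['score'],2),at(w,d['point'],.012)[:2].round(3).tolist()) for d in bot.landmark_of(k,w)[:3]])
E
```

```text
time: 2.25
ee_pos: [0.4726, 0.3175, 0.2495]
tcp_rot: [180.0, -0.0, 89.9]
wrist_force: [-0.7, 0.6, 0.0]
opening: 0.0853
grasp_force: 0.0
shelf (array([ 0.76212837, -0.14588194,  0.47395099]), [np.float64(0.02409742953570626), np.float64(0.024097429535706368)]) (array([0.76062057, 0.21421037, 0.48704619]), [np.float64(0.025620806783917285), np.float64(0.02562080678391745)])
[0.47210862 0.31891133 0.2493581 ] [ 1.79993094e+02 -1.84194313e-02  9.01185500e+01] [3.40336311e+01 7.96820215e+00 1.44700298e+01 9.64858191e+01
 1.14322647e-02 1.23915084e+02]
caddy []
trough_bay []
post_bay [([370, 312], 0.76, [0.601, 0.122])]
pocket_bay []
torch_mid [([456, 108], 0.79, [0.692, 0.409]), ([362, 154], 0.58, [0.569, 0.344])]
small_roll_mid [([246, 316], 0.79, [0.425, 0.12])]
small_carton_mid []
screwdriver_mid [([228, 147], 0.59, [0.412, 0.351])]
large_roll_mid [([367, 314], 0.74, [0.598, 0.12])]
large_carton_mid [([229, 147], 0.6, [0.413, 0.351])]
```

View pics/w1.png

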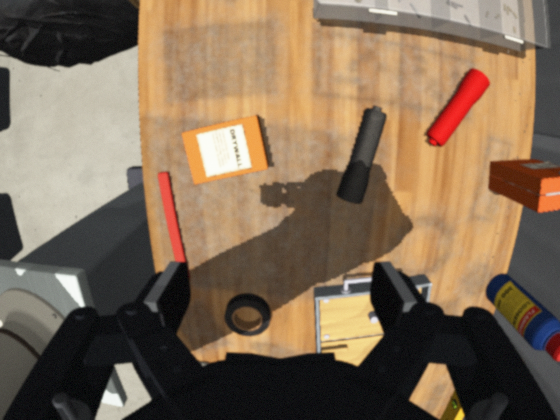

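The wrist view shows the black torch (362,155), with its lamp end at (350,198) and tail at (378,110), plus the red torch (458,108). The orange box is at (228,148), the small roll (247,314) and the post bay (372,315). I'll hover above the torch for a second view.

```bash
python3 - <<'E'
from h import *
w=snap('wrist')
for z in (.0165,):
    a,b=at(w,(350,200),.012),at(w,(378,108),.012); print(a,b,np.degrees(np.arctan2(*(b-a)[[1,0]])),np.linalg.norm(a-b))
E
python3 -m inch '[[2,-1,-1,0],[5,-2,-3,0],[8,-3,-5,0],[9,-3,-6,0],[9,-3,-6,-5],[9,-3,-6,-10],[9,-3,-6,-10],[9,-3,-6,-10]]'
python3 - <<'E'
from h import *
w=snap('wrist','w2.png'); print(w['obs']['ee_pos'],w['obs']['tcp_rot'])
for k in ['torch_mid','post_bay','small_roll_mid']:
    print(k,[(np.round(d['point']).astype(int).tolist(),round(d['score'],2),at(w,d['point'],.0165)[:2].round(4).tolist()) for d in bot.landmark_of(k,w)[:3]])
E
```

```text
[0.55722848 0.28740613 0.012     ] [0.58613498 0.39866456 0.012     ] 75.43576632580194 0.11495227579823804
time: 3.95
ee_pos: [0.5622, 0.2887, 0.1893]
tcp_rot: [180.0, -0.0, 80.1]
wrist_force: [0.8, 0.1, -0.6]
opening: 0.0854
grasp_force: 0.0
[0.56218406 0.28865632 0.1893317 ] [ 1.79995199e+02 -6.52429374e-03  8.01444724e+01]
torch_mid [([388, 49], 0.82, [0.6878, 0.4071]), ([273, 127], 0.76, [0.5663, 0.347])]
post_bay [([338, 316], 0.75, [0.6032, 0.1268])]
small_roll_mid [([195, 334], 0.83, [0.4289, 0.1261])]
```

View pics/w2.png

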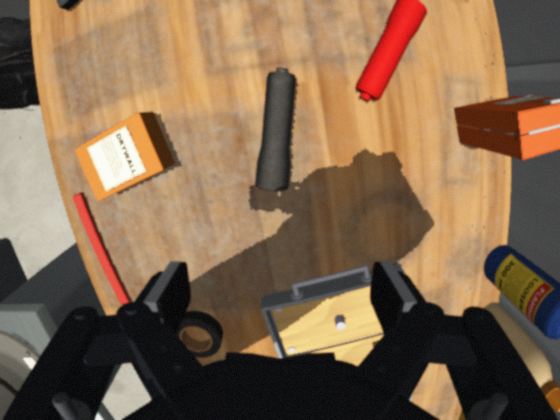

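The torch runs from (281,68) at the tail to (272,190) at the lamp end, with the caddy and post at (340,322). I'll segment it to refine the pose and height.

```bash
python3 - <<'E'
from h import *
w=snap('wrist'); hsv=cv2.cvtColor(w['img'],cv2.COLOR_RGB2HSV)
roi=np.zeros(hsv.shape[:2],np.uint8); roi[55:200,240:310]=1
m=((hsv[...,2]<90)&(hsv[...,1]<75)).astype(np.uint8)*roi
n,l,s,c=cv2.connectedComponentsWithStats(m); i=1+s[1:,4].argmax(); print(s[i],c[i])
pts=np.argwhere(l==i)[:,::-1]
P=np.array([at(w,q,.0165)[:2] for q in pts]); r=cv2.minAreaRect((P*1000).astype(np.float32)); print(r)
u,_,v=np.linalg.svd(P-P.mean(0),full_matrices=False); print(P.mean(0),np.degrees(np.arctan2(v[0][1],v[0][0])))
# height: nets from scene and wrist
b=snap('scene'); q=[d['point'] for d in bot.landmark_of('torch_mid',b)][:2]; q2=[d['point'] for d in bot.landmark_of('torch_mid',w)]
q2=min(q2,key=lambda d:abs(d[0]-273)); q=min(q,key=lambda d:abs(d[0]-251)); print(tri([ray(w,q2),ray(b,q)]))
E
```

```text
[ 256   69   39  123 3047] [276.35411881 132.97013456]
((570.4667358398438, 342.840576171875), (117.28701782226562, 32.06105041503906), 73.61780548095703)
[0.5683102  0.34058825] -104.80330321988401
(array([0.56989239, 0.34428683, 0.01609597]), [np.float64(0.0030474261511327853), np.float64(0.0030474261511326873)])
```

```bash
python3 -m inch '[[0.7,3,0,-5],[0.7,5.4,-2,-5],[0.7,5.4,-7,-5],[0.7,5.4,-12,-5],[0.7,5.4,-16,-5],[0.7,5.4,-17.7,-5],[0.7,5.4,-17.7,-5],[0.7,5.4,-17.7,-5]]' 6
python3 -m inch '[[0,0,0,0],[0,0,0,0],[0,0,0,0],[0,0,0,0],[0,0,0,0],[0,0,0,0],[0,0,0,0],[0,0,0,0]]' 2 50
```

```text
time: 5.35
ee_pos: [0.57, 0.3432, 0.0142]
tcp_rot: [179.9, -0.1, 75.1]
wrist_force: [0.3, 0.2, 0.9]
opening: 0.0602
grasp_force: 0.0
time: 6.35
ee_pos: [0.5699, 0.3431, 0.014]
tcp_rot: [179.9, -0.1, 75.0]
wrist_force: [-0.9, -0.1, 6.7]
opening: 0.0323
grasp_force: 51.7
```

```bash
python3 -m inch '[[0,0,3,0],[0,0,8,0],[0,-3,13,0],[0,-8,18,0],[0,-14,20,5],[0,-20,20,10],[0,-26,20,15],[0,-30,20,15]]'
python3 -m inch '[[0,-5,0,0],[0,-10,0,0],[0,-14,0,0],[0,-17,0,0],[0,-17,0,0],[0,-17,0,0],[0,-17,0,0],[0,-17,0,0]]'
python3 - <<'E'
from h import *
w=snap('wrist','w3.png'); print(w['obs']['ee_pos'],w['obs']['tcp_rot'],w['obs']['opening'])
for k in THINGS[:4]:
    print(k,[(np.round(d['point']).astype(int).tolist(),round(d['score'],2),at(w,d['point'],.006)[:2].round(4).tolist()) for d in bot.landmark_of(k,w)[:3]])
E
```

```text
time: 7.35
ee_pos: [0.5688, 0.0401, 0.2128]
tcp_rot: [180.0, 0.0, 90.0]
wrist_force: [0.8, 0.4, -2.5]
opening: 0.0323
grasp_force: 50.6
time: 8.35
ee_pos: [0.5693, -0.1266, 0.2124]
tcp_rot: [180.0, 0.0, 90.1]
wrist_force: [-0.3, -0.3, -2.3]
opening: 0.0323
grasp_force: 50.6
[ 0.56925311 -0.12662523  0.21238264] [1.79993914e+02 1.09157761e-04 9.00961893e+01] 0.03225309854950577
caddy [([330, 110], 0.71, [0.6222, -0.0521])]
trough_bay [([319, 33], 0.65, [0.6098, 0.0304])]
post_bay []
pocket_bay [([328, 114], 0.66, [0.6196, -0.0554])]
```

View pics/w3.png

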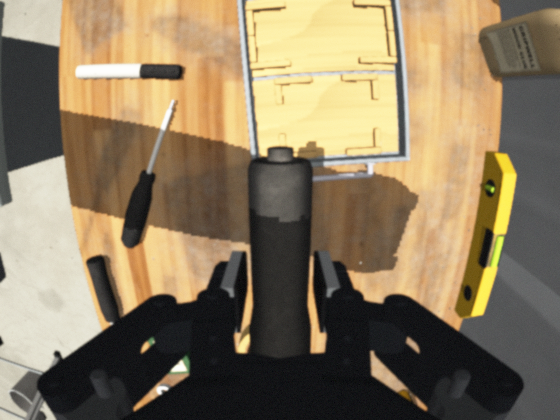

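The wrist view shows the gripped torch. The trough bay is in the middle at (320,35), the pocket bay at (327,115), and the caddy's −y corners at (256,163) and (408,159). I'll enlarge it to read the rim corners.

```bash
python3 - <<'E'
import cv2
i=cv2.imread('pics/w3.png')[0:170,230:420]; cv2.imwrite('pics/c3.png',cv2.resize(i,None,fx=3.5,fy=3.5,interpolation=cv2.INTER_CUBIC))
E
```

```text
(no output)
```

View pics/c3.png

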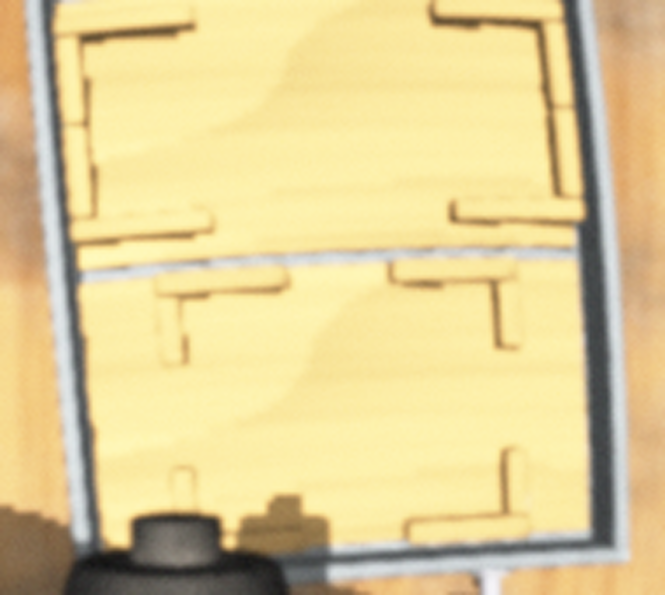

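```bash
cat > fit.py <<'E'
from h import *
from scipy.optimize import least_squares
w=snap('wrist')
C=lambda x,y:(230+(x+.5)/3.5-.5,(y+.5)/3.5-.5)
obs=[(C(79,35),(-68,28,20)),(C(545,22),(68,28,20)),(C(94,217),(-68,-28,20)),(C(560,199),(68,-28,20)),
(C(180,292),(-46,-53,20)),(C(495,280),(46,-53,20)),(C(507,519),(46,-123,20)),(C(628,560),(82,-138,28))]
def loc(p,L): 
    c,s=np.cos(p[2]),np.sin(p[2]); return np.array([p[0]+(c*L[0]-s*L[1])/1e3,p[1]+(s*L[0]+c*L[1])/1e3,p[3]+L[2]/1e3])
w2=dict(w); w2['obs']=dict(ee_pos=[.56218,.28866,.18933],tcp_rot=[180,0,80.14])
res=lambda p:np.concatenate([proj(w,loc(p,L))-u for u,L in obs]+[(proj(w2,loc(p,(0,88,27)))-(340,319))*.5])
r=least_squares(res,[.61,.03,0,0],loss='soft_l1'); print(r.x[:2].round(4),np.degrees(r.x[2]).round(2),'dz',r.x[3].round(4)); print(r.fun.round(1))
r0=least_squares(lambda p:res([*p,0]),[.61,.03,0],loss='soft_l1'); p=[*r0.x,0]; print(p,np.degrees(p[2]),r0.fun.round(1))
for y in (88,0,-88): print(y,loc(p,(0,y,10)).round(4))
E
python3 fit.py
```

```text
[0.6122 0.0303] 4.76 dz -0.0029
[ 0.4 -0.2 -1.  -0.1  0.5 -0.2 -0.1 -0.3  0.   0.6  0.1  0.1 -0.1 -1.2
 -0.2  0.7  0.5  2.9]
[np.float64(0.6117924373491742), np.float64(0.02990549123425527), np.float64(0.08144477643117753), 0] 4.666441952893032 [-0.2 -0.8 -0.5 -0.5 -0.2 -0.4  0.4 -0.2 -0.5  0.7  0.4  0.2  0.2 -0.5
  0.3  1.6  0.6  3.8]
88 [0.6046 0.1176 0.01  ]
0 [0.6118 0.0299 0.01  ]
-88 [ 0.619  -0.0578  0.01  ]
```

```bash
python3 -m inch '[[0,2,0,10],[1,4,0,20],[2,7,0,30],[3,10,0,40],[4.3,13,0,50],[4.3,15.7,0,60],[4.3,15.7,0,70],[4.3,15.7,0,80]]'
python3 -m inch '[[0,0,-1,8],[0,0,-4,14.7],[0,0,-8,14.7],[0,0,-11,14.7],[0,0,-13,14.7],[0,0,-13,14.7],[0,0,-13,14.7],[0,0,-13,14.7]]'
python3 - <<'E'
from h import *
b=snap('scene'); snap('wrist','w4.png'); i=b['img'][150:260,230:370,::-1]; cv2.imwrite('pics/s4.png',cv2.resize(i,None,fx=5,fy=5,interpolation=cv2.INTER_CUBIC)); print(bot.get_obs()['q'].round(1),bot.get_obs()['ee_pos'])
E
```

```text
time: 9.65
ee_pos: [0.6122, 0.0301, 0.2122]
tcp_rot: [-180.0, -0.0, 170.4]
wrist_force: [0.6, -1.1, -1.4]
opening: 0.0325
grasp_force: 50.6
time: 10.65
ee_pos: [0.6128, 0.0296, 0.0837]
tcp_rot: [-180.0, 0.1, -175.3]
wrist_force: [0.7, 0.4, -1.3]
opening: 0.0323
grasp_force: 50.5
[ 2.8 13.3  2.2 78.8 -0.  -2. ] [0.61262996 0.02962041 0.08325994]
```

View pics/s4.png

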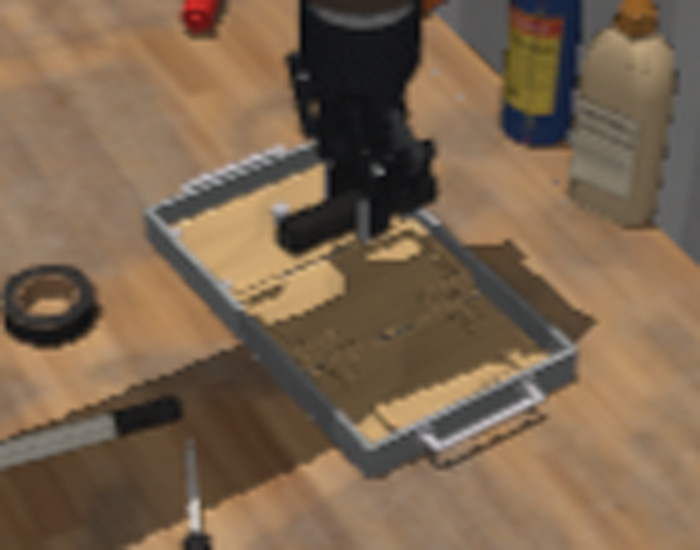

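The torch is above the trough and aligned across the caddy (280–390, 230). Lowering it now.

```bash
python3 -m inch '[[0,0,-1.5,0],[0,0,-3,0],[0,0,-4.3,0],[0,0,-5.2,0],[0,0,-5.8,0],[0,0,-5.8,0],[0,0,-5.8,0],[0,0,-5.8,0]]'
```

```text
time: 11.75
ee_pos: [0.6123, 0.0296, 0.0243]
tcp_rot: [-180.0, 0.0, -175.3]
wrist_force: [-0.7, -0.0, -1.2]
opening: 0.0323
grasp_force: 50.5
```

```bash
python3 -m inch '[[0,0,-0.1,0],[0,0,-0.2,0],[0,0,-0.2,0],[0,0,-0.2,0],[0,0,-0.2,0],[0,0,-0.2,0],[0,0,-0.2,0],[0,0,-0.2,0]]'
```

```text
time: 12.75
ee_pos: [0.6124, 0.0296, 0.024]
tcp_rot: [180.0, 0.1, -175.3]
wrist_force: [-4.3, -0.6, 11.2]
opening: 0.032
grasp_force: 52.2
```

```bash
python3 -m inch '[[0,0,0,0],[0,0,0,0],[0,0,0.5,0],[0,0,3,0],[0,0,8,0],[0,0,13,0],[-5,0,17,-10],[-10,0,17,-20]]' 4.8
python3 -m inch '[[-4,0,0,-10],[-9,0,0,-20],[-9,0,0,-30],[-9,0,0,-40],[-9,0,0,-50],[-9,0,0,-60],[-9,0,0,-70],[-9,0,0,-70]]' 8.5
cat > roll.py <<'E'
from h import *
import sys
w=snap('wrist',sys.argv[1]); b=snap('scene'); print(w['obs']['ee_pos'],w['obs']['tcp_rot'])
for k in ['small_roll_mid','post_bay','torch_mid','trough_bay']:
    f=lambda p:[(np.round(d['point']).tolist(),round(d['score'],2),at(p,d['point'],.0095)[:2].round(4).tolist()) for d in bot.landmark_of(k,p)[:2]]
    x,y=f(w),f(b); print(k,x,y)
    if x and y: print(tri([ray(w,x[0][0]),ray(b,y[0][0])]))
E
python3 roll.py w5.png
```

```text
time: 13.75
ee_pos: [0.5125, 0.0296, 0.1956]
tcp_rot: [179.9, 0.3, 164.4]
wrist_force: [-0.2, -0.1, 0.5]
opening: 0.0481
grasp_force: 0.0
time: 14.75
ee_pos: [0.4222, 0.0296, 0.1926]
tcp_rot: [180.0, 0.0, 94.8]
wrist_force: [0.1, -0.0, -0.0]
opening: 0.0854
grasp_force: 0.0
[0.42218547 0.02959409 0.19258015] [1.79977698e+02 3.96654495e-04 9.47987621e+01]
small_roll_mid [] [([239.0, 211.0], 0.68, [0.4292, 0.1221]), ([270.0, 261.0], 0.34, [0.4244, -0.1249])]
post_bay [([456.0, 121.0], 0.61, [0.6037, 0.1173]), ([454.0, 204.0], 0.27, [0.6196, 0.0266])] [([285.0, 195.0], 0.71, [0.6042, 0.1215]), ([317.0, 226.0], 0.34, [0.6219, -0.063])]
(array([0.60129953, 0.11749993, 0.01308508]), [np.float64(0.0004081169538508311), np.float64(0.0004081169538508896)])
torch_mid [([455.0, 203.0], 0.64, [0.6207, 0.0279])] [([298.0, 207.0], 0.51, [0.6128, 0.0433]), ([271.0, 147.0], 0.45, [0.6939, 0.4185])]
(array([0.60743907, 0.03139599, 0.02480822]), [np.float64(0.003355450646694769), np.float64(0.0033554506466946634)])
trough_bay [([446.0, 200.0], 0.57, [0.6091, 0.0294])] [([301.0, 210.0], 0.6, [0.6138, 0.0239])]
(array([0.61321408, 0.02875063, 0.00568186]), [np.float64(0.0022305763844402164), np.float64(0.0022305763844400945)])
```

View pics/w5.png

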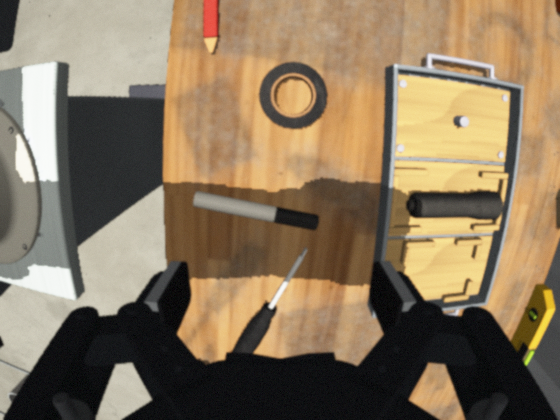

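The torch lies flat in the trough (455,205). The small roll is at (293,95), the post at (461,121), and the marker pen at (255,210) is clear of the roll. I'll measure the roll and the post.

```bash
python3 - <<'E'
from h import *
w=snap('wrist'); hsv=cv2.cvtColor(w['img'],cv2.COLOR_RGB2HSV)
roi=np.zeros(hsv.shape[:2],np.uint8); roi[52:140,248:340]=1
m=((hsv[...,2]<80)).astype(np.uint8)*roi
n,l,s,c=cv2.connectedComponentsWithStats(m); i=1+s[1:,4].argmax(); print(s[i],c[i])
cs,_=cv2.findContours((l==i).astype(np.uint8),cv2.RETR_EXTERNAL,cv2.CHAIN_APPROX_NONE)
P=np.array([at(w,q[0],.0095)[:2] for q in cs[0]]); print('roll mid z',cv2.minEnclosingCircle((P*1000).astype(np.float32)),cv2.fitEllipse((P*1000).astype(np.float32)))
g=w['img'][100:140,440:485].astype(int); hs=hsv[100:140,440:485]
mm=((hs[...,1]<60)&(hs[...,2]>90)).astype(np.uint8); n,l,s,c=cv2.connectedComponentsWithStats(mm); print(s[1:],c[1:]+[440,100])
for k in range(1,n):
  if s[k,4]>15: print('post',at(w,c[k]+[440,100],.022))
E
```

```text
[ 261   63   66   65 1456] [294.0625      95.75137363]
roll mid z ((428.1241760253906, 119.2127456665039), 31.650609970092773) ((428.0929260253906, 119.15918731689453), (61.72531509399414, 62.161617279052734), 46.5814323425293)
[[ 15  16  14  11 104]] [[462.94230769 120.59615385]]
post [0.60483998 0.11895388 0.022     ]
```

```bash
python3 -m inch '[[0.3,4,0,0],[0.6,8,0,0],[0.6,8.9,-4,0],[0.6,8.9,-9,0],[0.6,8.9,-14,0],[0.6,8.9,-17,0],[0.6,8.9,-18.4,0],[0.6,8.9,-18.4,0]]'
python3 -m inch '[[0,0,0,0],[0,0,0,0],[0,0,0,0],[0,0,0,0],[0,0,0,0],[0,0,0,0],[0,0,0,0],[0,0,0,0]]' 5.5 40
```

```text
time: 16.3
ee_pos: [0.428, 0.1185, 0.0082]
tcp_rot: [-180.0, 0.0, 94.7]
wrist_force: [0.0, 0.1, 0.6]
opening: 0.0851
grasp_force: 0.0
time: 17.3
ee_pos: [0.4291, 0.1188, 0.0102]
tcp_rot: [179.9, -0.0, 94.7]
wrist_force: [-2.8, -1.3, 7.3]
opening: 0.0617
grasp_force: 42.4
```

```bash
python3 -m inch '[[0,0,3,0],[0,0,7,0],[4,0,9,0],[9,0,9,0],[14,0,9,0],[17.5,-0.1,9,0],[17.5,-0.1,9,0],[17.5,-0.1,9,0]]'
python3 - <<'E'
from h import *
w=snap('wrist','w6.png'); print(w['obs']['ee_pos'],w['obs']['tcp_rot'])
b=snap('scene'); i=b['img'][150:260,230:370,::-1]; cv2.imwrite('pics/s6.png',cv2.resize(i,None,fx=5,fy=5,interpolation=cv2.INTER_CUBIC))
print([d for d in bot.landmark_of('small_roll_mid',b)[:2]], proj(b,np.array([.6047,.118,w['obs']['ee_pos'][2]])))
print(bot.landmark_of('small_roll_mid',w)[:2], proj(w,np.array([.6047,.118,w['obs']['ee_pos'][2]])))
E
```

```text
time: 18.3
ee_pos: [0.6029, 0.1176, 0.0987]
tcp_rot: [-180.0, -0.0, 94.7]
wrist_force: [-0.6, -0.9, -0.7]
opening: 0.0615
grasp_force: 44.7
[0.6028624  0.11760735 0.09869854] [-1.79994118e+02 -3.92212101e-03  9.47270156e+01]
[{'point': [284.8, 175.1], 'score': 0.47}, {'point': [355.7, 299.4], 'score': 0.26}] [285.72696403 175.0769871 ]
[] [283.07119696 274.03680657]
```

View pics/s6.png

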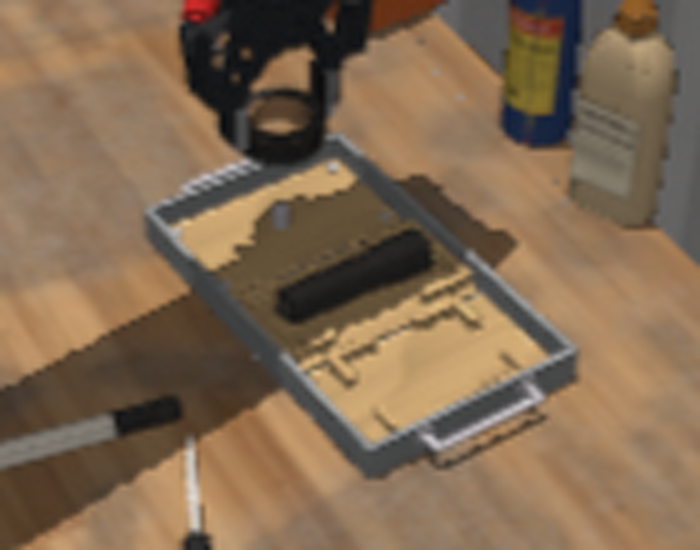

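The roll hangs level at (285,125) and is centred on the tool, above the post at (281,215). Lowering it over the post.

```bash
python3 -m inch '[[0.2,0.05,-1.5,0],[0.2,0.05,-3,0],[0.2,0.05,-4.5,0],[0.2,0.05,-5.8,0],[0.2,0.05,-6.8,0],[0.2,0.05,-7.5,0],[0.2,0.05,-7.7,0],[0.2,0.05,-7.7,0]]'
```

```text
time: 19.5
ee_pos: [0.6053, 0.1181, 0.0215]
tcp_rot: [180.0, -0.0, 94.7]
wrist_force: [0.5, -0.2, -0.5]
opening: 0.0618
grasp_force: 44.7
```

```bash
python3 -m inch '[[0,0,-0.2,0],[0,0,-0.3,0],[0,0,-0.3,0],[0,0,-0.3,0],[0,0,-0.3,0],[0,0,-0.3,0],[0,0,-0.3,0],[0,0,-0.3,0]]'
python3 -m inch '[[0,0,0,0],[0,0,0,0],[0,0,0,0],[0,0,1,0],[0,0,4,0],[0,0,9,0],[0,0,14,0],[-1,-3,17,0]]' 7.6
python3 -m inch '[[-3,-5,1,0],[-6,-10,1,0],[-9,-15,1,0],[-12,-20,1,0],[-15,-25,1,0],[-16,-30,1,0],[-17,-36,1,0],[-17,-42,1,0]]' 8.5
python3 -m inch '[[0,-5,0,0],[0,-9,0,0],[0,-9,0,0],[0,-9,0,0],[0,-9,0,0],[0,-9,0,0],[0,-9,0,0],[0,-9,0,0]]'
cat > cart.py <<'E'
from h import *
w=snap('wrist','w7.png'); b=snap('scene'); print(w['obs']['ee_pos'],w['obs']['tcp_rot'])
for k in ['small_carton_mid','large_roll_mid','small_roll_mid']:
    f=lambda p:[(d['point'],round(d['score'],2),at(p,d['point'],.025)[:2].round(4).tolist()) for d in bot.landmark_of(k,p)[:2]]
    x,y=f(w),f(b); print(k,x,y)
    if x and y: print(tri([ray(w,x[0][0]),ray(b,y[0][0])]))
E
python3 cart.py
```

```text
time: 20.5
ee_pos: [0.6056, 0.1182, 0.0203]
tcp_rot: [179.9, -0.0, 94.7]
wrist_force: [-5.0, -0.1, 10.4]
opening: 0.0616
grasp_force: 45.8
time: 21.5
ee_pos: [0.5958, 0.0891, 0.1916]
tcp_rot: [179.8, -0.0, 94.9]
wrist_force: [0.7, -0.6, -0.1]
opening: 0.0759
grasp_force: 0.0
time: 22.5
ee_pos: [0.4244, -0.3338, 0.1997]
tcp_rot: [179.9, 0.1, 94.7]
wrist_force: [1.0, 0.6, 0.8]
opening: 0.0848
grasp_force: 0.0
time: 23.5
ee_pos: [0.4252, -0.4217, 0.1984]
tcp_rot: [180.0, 0.0, 94.8]
wrist_force: [-0.4, 0.4, 0.3]
opening: 0.0849
grasp_force: 0.0
[ 0.4252374  -0.42167876  0.19843269] [1.79994131e+02 7.53274505e-03 9.47510339e+01]
small_carton_mid [([289.3, 106.9], 0.86, [0.428, -0.3441])] [([307.1, 309.2], 0.91, [0.4301, -0.3291])]
(array([ 0.42484404, -0.34280965,  0.04648521]), [np.float64(0.0029672997749281894), np.float64(0.0029672997749282917)])
large_roll_mid [] [([355.6, 296.6], 0.66, [0.5639, -0.3556]), ([286.8, 190.4], 0.26, [0.6115, 0.1238])]
small_roll_mid [] [([355.8, 299.2], 0.73, [0.5596, -0.3626]), ([284.9, 190.7], 0.7, [0.6049, 0.1255])]
```

View pics/w7.png

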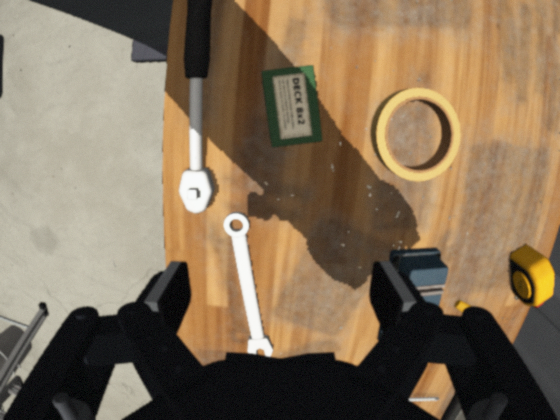

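The green carton's top has corners (262,71), (313,66), (321,143) and (271,146). The ratchet shaft at (196,120) is to its left and the tan roll at (418,135) to its right.

```bash
python3 - <<'E'
from h import *
w=snap('wrist'); I=w['img']; hsv=cv2.cvtColor(I,cv2.COLOR_RGB2HSV)
q=[(262,71),(313,66),(321,143),(271,146)]
for z in (.05,):
    P=np.array([at(w,u,z)[:2] for u in q]); print((P*1000).round(1),np.linalg.norm(P-np.roll(P,-1,0),axis=1)); print(P.mean(0))
    e=P[0]-P[3]+P[1]-P[2]; print(np.degrees(np.arctan2(e[1],e[0])))
m=((hsv[...,0]>45)&(hsv[...,0]<95)&(hsv[...,1]>90)).astype(np.uint8); m[:55]=0;m[155:]=0;m[:,:250]=0;m[:,335:]=0
p=np.argwhere(m)[:,::-1]; P=np.array([at(w,u,.05)[:2] for u in p]); print(len(p),cv2.minAreaRect((P*1000).astype(np.float32)))
print('ratchet',at(w,(203,110),.01),at(w,(212,190),.02),'roll',at(w,(375,130),.024))
E
```

```text
[[ 401.4 -315.2]
 [ 444.3 -306.9]
 [ 457.5 -373.4]
 [ 414.3 -379.9]] [0.0436989  0.06777955 0.04369293 0.06597811]
[ 0.42940249 -0.34384913]
101.26349606681404
301 ((429.1641845703125, -342.9744567871094), (43.44590377807617, 65.5589828491211), 12.364623069763184)
ratchet [ 0.34305977 -0.35262952  0.01      ] [ 0.35794075 -0.43169101  0.02      ] roll [ 0.51264779 -0.35718524  0.024     ]
```

```bash
python3 -m inch '[[0.2,4,0,3],[0.4,7.8,0,7],[0.4,7.8,-4,7],[0.4,7.8,-8,7],[0.4,7.8,-12,7],[0.4,7.8,-15,7],[0.4,7.8,-16.8,7],[0.4,7.8,-16.8,7]]' 7
python3 -m inch '[[0,0,0,0],[0,0,0,0],[0,0,0,0],[0,0,0,0],[0,0,0,0],[0,0,0,0],[0,0,0,0],[0,0,0,0]]' 3.5 50
```

```text
time: 24.95
ee_pos: [0.4287, -0.3436, 0.0295]
tcp_rot: [-179.9, -0.1, 101.7]
wrist_force: [0.4, 0.1, -0.5]
opening: 0.0703
grasp_force: 0.0
time: 25.95
ee_pos: [0.4299, -0.3446, 0.032]
tcp_rot: [179.9, 0.1, 101.7]
wrist_force: [-1.2, 0.2, 5.7]
opening: 0.044
grasp_force: 52.8
```

```bash
python3 -m inch '[[0,0,2,0],[0,0,6,0],[0,0,10,10],[2,4,13,20],[5,8,14,30],[8,12,14,40],[11,17,14,50],[14,22,14,60]]'
python3 -m inch '[[3,4,0,10],[4.9,6.7,0,20],[4.9,6.7,0,23],[4.9,6.7,0,23],[4.9,6.7,-4,23],[4.9,6.7,-7,23],[4.9,6.7,-7,23],[4.9,6.7,-7,23]]'
python3 - <<'E'
from h import *
w=snap('wrist'); b=snap('scene'); i=b['img'][150:260,230:370,::-1]; cv2.imwrite('pics/s8.png',cv2.resize(i,None,fx=5,fy=5,interpolation=cv2.INTER_CUBIC)); print(w['obs']['ee_pos'],w['obs']['q'].round(1))
E
```

```text
time: 26.95
ee_pos: [0.5699, -0.1223, 0.1704]
tcp_rot: [180.0, 0.0, 162.0]
wrist_force: [1.6, -0.2, -3.5]
opening: 0.0442
grasp_force: 52.1
time: 27.95
ee_pos: [0.6186, -0.0573, 0.1019]
tcp_rot: [-180.0, 0.1, -175.3]
wrist_force: [-0.8, -0.2, -2.5]
opening: 0.0443
grasp_force: 52.3
[ 0.61855243 -0.05728925  0.10189586] [ -5.3  14.1   5.2  81.    0.  -10. ]
```

View pics/s8.png

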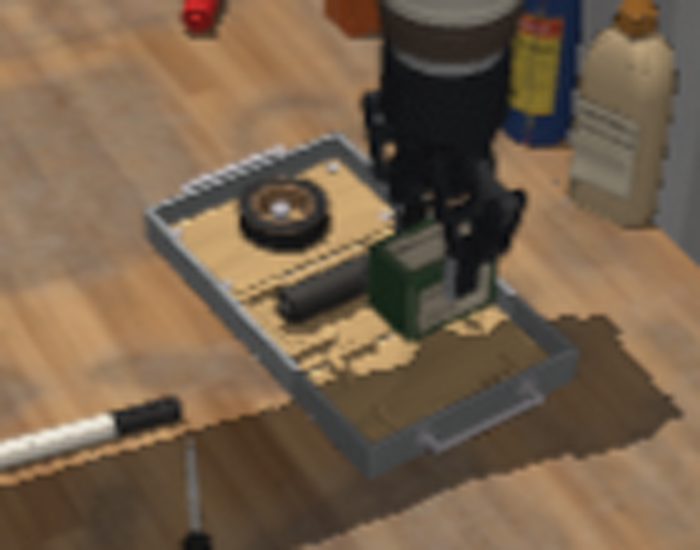

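The roll is over the post (283,210), the torch is in the trough, and the carton is upright above the pocket, aligned. Lowering the carton.

```bash
python3 -m inch '[[0,0,-1,0],[0,0,-2.2,0],[0,0,-3.4,0],[0,0,-4.4,0],[0,0,-5.2,0],[0,0,-5.8,0],[0,0,-5.9,0],[0,0,-5.9,0]]'
```

```text
time: 29.05
ee_pos: [0.6182, -0.0569, 0.0421]
tcp_rot: [-180.0, 0.0, -175.3]
wrist_force: [-3.5, 0.3, 4.7]
opening: 0.0439
grasp_force: 53.2
```

```bash
python3 -m inch '[[0,0,-0.1,0],[0,0,-0.1,0],[0,0,-0.1,0],[0,0,0,0],[0,0,2,0],[0,0,6,0],[0,0,10,0],[0,0,14,0]]' 5.4
python3 -m inch '[[-4,0,2,0],[-9,0,4,0],[-14,0,4,-10],[-19,-3,4,-20],[-19,-6,4,-30],[-19,-9,4,-40],[-19,-9,4,-50],[-19,-9,4,-60]]'
python3 - <<'E'
from h import *
w=snap('wrist'); b=snap('scene'); i=b['img'][160:260,245:355,::-1]
a=cv2.resize(i,(440,400),interpolation=cv2.INTER_CUBIC); j=cv2.resize(w['img'][:,:,::-1],(360,270)); c=np.zeros((400,800,3),np.uint8); c[:,:440]=a; c[:270,440:]=j; cv2.imwrite('pics/f.png',c)
for k in ['torch_mid','small_roll_mid','small_carton_mid']:
    print(k,[(np.round(d['point']).tolist(),round(d['score'],2),at(p,d['point'],z)[:2].round(3)) for p in (w,b) for d in bot.landmark_of(k,p)[:2] for z in [dict(torch_mid=.0265,small_roll_mid=.0195,small_carton_mid=.035)[k]]])
E
```

```text
time: 30.05
ee_pos: [0.6181, -0.0569, 0.1844]
tcp_rot: [-180.0, 0.1, -175.3]
wrist_force: [0.3, 0.2, 0.4]
opening: 0.054
grasp_force: 0.0
time: 31.05
ee_pos: [0.4281, -0.1474, 0.2229]
tcp_rot: [179.9, 0.1, 124.3]
wrist_force: [-0.5, -1.0, 0.3]
opening: 0.0541
grasp_force: 0.0
torch_mid [([490.0, 151.0], 0.67, array([0.611, 0.028])), ([315.0, 228.0], 0.73, array([ 0.6  , -0.084])), ([302.0, 203.0], 0.53, array([0.623, 0.039]))]
small_roll_mid [([518.0, 92.0], 0.82, array([0.605, 0.117])), ([286.0, 193.0], 0.55, array([0.607, 0.118])), ([313.0, 228.0], 0.32, array([ 0.6  , -0.072]))]
small_carton_mid [([455.0, 212.0], 0.77, array([ 0.613, -0.059])), ([313.0, 220.0], 0.85, array([ 0.61 , -0.059])), ([301.0, 206.0], 0.55, array([0.609, 0.022]))]
```

View pics/f.png

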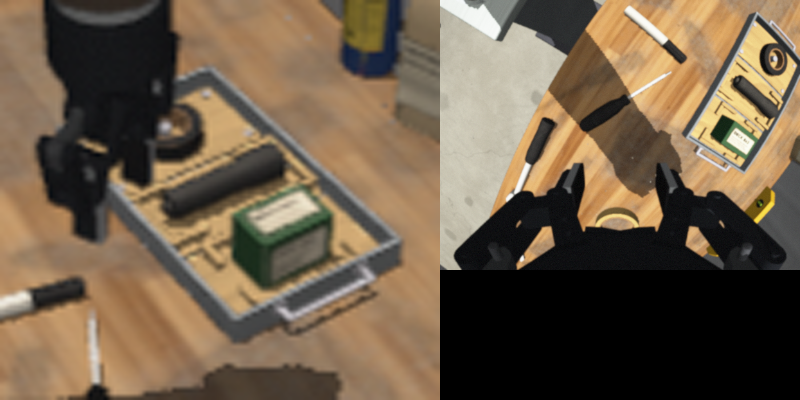

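All three are in their bays: torch (225,180), roll over the post (180,130), carton upright in the pocket (283,235). The robot is clear of everything.

```bash
python3 -c "
from workcell import bot
print(bot.job_done())"
```

```text
the job is handed in; nothing more can be done
None
```

I packed the caddy in the order asked and handed it in at about 31 s: torch flat in the trough, small roll over the post and small card box upright in the pocket, with the look-alikes left untouched; the hand-in returned no verdict.

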